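# Set the blow-off valve to two turns

## Task

First lay the upright bottle on its side in the V cradle of the air rig, either way round, and let go of it there. Then wind the handwheel valve clockwise (seen from above) by its upright handle until it is fully closed against its stop, and back it off counter-clockwise by exactly two full turns from the stop. Finish with the gripper still firmly holding the handle, keeping the wheel there; the bottle stays lying in the cradle and the other things on the table are left where they are.

Things in the scene. Friction and masses are not known exactly. Their poses are not given: they have to be found in the camera images.
- bottle_mid (a point): Centre of the closed bottle (44 mm diameter, 96 mm tall, screw cap, about 0.13 kg) that stands upright and loose on the table, left of the rig. The point is on its axis, 48 mm above its foot, near its centre of mass; z points from foot to cap. The straight body is 44 mm across from the foot to above this point: grasp it there.
- bottle: The same bottle; origin at the centre of its foot, z to the cap.
- cradle (a point): Centre of the V cradle (rig's left): where the middle of the lying bottle's axis comes to rest, 62 mm above the table. y runs along the trough (level), z up. Two 45-degree slats, 84 mm long, their lips 13 mm below this point and 21 mm either side, so the lying bottle's sides stay free. A low air pipe (top 42 mm above the table) is 80 mm away at +x.
- rig: Air blow-off rig, fixed to the table: aluminium base plate 165 x 330 x 8 mm, long side along the rig's y. Origin at table height, mid-way between cradle (110 mm to its +y) and valve (110 mm to its -y); z up. Its position and yaw differ each time.
- valve_axis (a point): Point on the vertical axis of the handwheel, at the height of the middle of its handle, 142 mm above the table (110 mm from the rig's origin along its -y).
- valve (a joint): Angle of the handwheel (rad) about the vertical: 0 = closed against its stop, grows counter-clockwise from above (opening), 6.283 a turn, counting on to 25.1. Starts 0.5 to 1.25 turns open. Stays where left; friction about 0.12 N m, 2 to 3 N at the handle. Dark steel ring, radius 50 mm, three spokes, its top 110 mm above the table.
- handle_grip (a point): Middle of the upright round handle on the wheel's rim, 142 mm above the table, 50 mm from the wheel's axis. At joint value 0 it is on the rig's -x side of the axis and goes round with the joint. Black, 22 mm diameter, 110 to 168 mm above the table; spins freely about its own vertical axis, so a hand holding it from above need not turn.
- handle: The same handle; origin at its foot, 32 mm below handle_grip.
- solder_spool_c (a point): Bystander to be left alone: reel of solder, 48 dia x 34 high mm; centre of its underside.
- tape_roll_c (a point): Bystander to be left alone: roll of black tape lying flat, 63 dia x 19 high mm; centre of its underside.
- sanding_block_c (a point): Bystander to be left alone: sanding block, 56 x 100 x 28 mm; centre of its underside.
Mind the look-alikes: they are no part of the job. Leave any orange or red look-alike of the bottle alone.

How it is judged (in metres and radians):
On the way, in this order (a step that is already met when the one before it is completed fails the run):
1. the bottle lies on its side in the cradle, let go (x of bottle_mid in the frame of cradle between -0.008 and 0.008 m and y of bottle_mid in the frame of cradle between -0.03 and 0.03 m and z of bottle_mid in the frame of cradle between -0.008 and 0.008 m and angle between bottle_mid's own z axis and vertical between 1.42 and 1.72 rad and angle between the z axis of bottle_mid and the y axis of cradle, either way round below 0.15 rad and contact force between bottle and rig above 0.2 N and contact force between the fingers and bottle below 0.1 N), for 0.2 s.
2. the valve is closed against its stop (value of joint valve below 0.07 rad), for 0.1 s.
3. the valve is two turns open and the gripper holds the handle (value of joint valve between 12.3664 and 12.7664 rad and contact force between the fingers and handle above 2 N and distance between the grasp point and handle_grip below 0.035 m), for 0.3 s.
At the end, for the whole second after the job is handed in: Wheel at rest two turns (12.57 +- 0.2 rad) open from its stop, fingers gripping the middle of the handle (over 2 N); bottle lying along the cradle, untouched, its middle within 30 mm of the cradle's centre lengthwise and 8 mm across and in height; loose bystanders moved under 30 mm (all of step 1 and all of step 3 and velocity of joint valve between -0.1 and 0.1 rad/s); the arm keeps its last pose, push and grip.
It fails at once if another loose thing on the table is pushed more than 30 mm (distance of any of solder_spool_c, tape_roll_c, sanding_block_c from where it was at the start of the episode above 0.03 m).
It also fails if it takes over 72 s, if anything falls off the work surface, if the arm or the gripper's body presses on something with over 40 N, if the wrist force passes 120 N, or if a joint passes its speed limit or range.

## Robot

A 6-joint arm with a two-finger parallel gripper is mounted at the origin on a cart in front of the work surface, level with it; the furniture and walls round the work are solid. World frame = base frame: x ahead of the robot, y to its left, z up, the work surface at z = 0. Lengths are in mm, angles in rad, forces in N, time in s.
With the tool pointing down it reaches from about 300 to 775 mm from the base axis. Payload 14.6 kg.
Tool frame: the origin (TCP) lies at the very end of the fingers, on their centre line; the grasp point (between the pads) lies 19 mm behind it; z points along the fingers, y is the line along which they close (so a half turn about z gives the same grasp; the last joint's range is limited). The gripper opens to 94 mm and grips with 3 to 60 N. Pads are 16 mm wide; open, the fingers measure 119 mm over their backs; the gripper's body (75 mm by 177 mm) begins 78 mm behind the grasp point.
Start: joints at [1.188, 0.3, 1.521, -0, 1.321, -0.067], TCP at [170.815, 522.792, 205.446] pointing down, gripper open.
Joint ranges: [-3.03, 3.03], [-0.79, 2.21], [0.23, 2.52], [-1.04, 4.18], [0, 3.07], [-2.55, 2.55]. Speed limits (rad/s): [2.22, 2.22, 2.57, 3.14, 3.14, 3.14].

## Interface

Orientations are given as [roll, pitch, yaw] about the fixed x, y, z axes, in that order (R = Rz(yaw) Ry(pitch) Rx(roll)).
In Python, from cell import manip gives the robot as it stands.
- The arm moves only by the tool servo_tool, never from a script. Its argument "motion" is a list that holds one entry, the list of rows, each a list of 7 numbers: the shift along the world's x, y, z as a fraction of full scale, then the turn, a rotation vector about the world's x, y, z as a fraction of full scale, then the closure, from 0 (fully open) to 1 (shut). In form: [[[x, y, z, rx, ry, rz, gripper], ...]]. A call has 1 to 10 rows; each row is the pose to reach, as a shift and turn from the pose commanded when the call began, turning the shorter way round; what a row does not reach only later rows make up. Full scale, the value 1, is 0.5 m for a shift and pi rad for a turn. A row lasts 1/10 s, in which the tool goes at most 50 mm and 8.59 degrees, less where a joint would pass 70% of its speed; a pose out of reach is approached as far as the arm can. A call with a number of a shift or a turn outside -1 to 1 is refused whole. A call with a gripper value outside its range is refused whole. The fingers move at their own pace and stop on an object; "newtons" is the grip in N (left out, the last holds). Time passes only in rows, so rows that repeat a pose let the fingers close. It gives the time, the measured TCP pose, the force, the opening and the grip force at its end, in the units of the state.
- manip.read_state(): the state, without advancing time (a new reading comes with each control period).
- manip.camera(name): name is "scene" or "top" or "wrist"; returns a dict with "frame" (480x640x3 uint8, red, green, blue), "range_z" (480x640 float32, mm along the optical axis (not along the pixel's ray), 0 where there is no reading), "vfov" (degrees; the focal length in pixels is half the picture's height over the tangent of half this angle, whatever the lens; pixels are square), "cx", "cy" (the principal point, pixels), "cam_to_world" (4x4, takes a point from camera to world coordinates). Camera axes: x right, y down, z forward; pixel columns grow to the right and rows downward; lengths in mm; the calibration is good to about 2 mm. A picture is of the moment at which its call begins.
- manip.sign_off(): hands the job in; it is judged then, once.
The state is a dict: "clock": time; "joints": joint angles; "qd": joint speeds; "effort": joint torques, N m; "eef_pos": TCP position; "eef_rot": TCP orientation; "wrist_force": force on the tool from outside, world axes, zero at the start; "moment": the same for the moment, N m; "finger_gap": finger opening in mm; "finger_force": force on a finger pad.
Only numpy, scipy, OpenCV 4.12 (cv2) and the standard library are available. Lean on these libraries where they do the work, as an engineer would, in place of code of your own. Each camera call takes 0.05 s, during which the arm holds its last target. There are 200 camera calls.

## Working session

There is one attempt and no reset: what is moved stays moved. The work goes in short steps, Python scripts to look and compute and a tool call to move; the robot and the scene stay as the last step left them, time stands still between calls to the robot, and variables do not carry over. Pictures are saved under pics/ and viewed, at most 10 in all, crops included, and the job is handed in when it is done.

Besides the shell and the picture viewer there is one more tool, called after "Call:" as name(argument=value, ...), one argument or row to a line, values as JSON. servo_tool: Moves the arm, as the interface text tells. Its arguments: {"type":"object","properties":{"motion":{"type":"array"},"newtons":{"type":"number"}},"required":["motion"]}

```bash
mkdir -p pics; cat > h.py <<'E'
import numpy as np,cv2
from cell import manip
def shot(n,fn=None):
    c=manip.camera(n); np.savez(f'{n}.npz',**c)
    if fn: cv2.imwrite(f'pics/{fn}.png',c['frame'][:,:,::-1])
    return c
def load(n): return dict(np.load(f'{n}.npz'))
def ray(c,u,v):
    f=240/np.tan(np.radians(float(c['vfov']))/2); T=c['cam_to_world']
    d=T[:3,:3]@np.array([(u-c['cx'])/f,(v-c['cy'])/f,1.]); return T[:3,3],d
def plane(c,u,v,z):
    o,d=ray(c,u,v); return o+d*(z-o[2])/d[2]
def cloud(c):
    f=240/np.tan(np.radians(float(c['vfov']))/2); T=c['cam_to_world']; z=c['range_z']
    v,u=np.mgrid[:480,:640]; P=np.stack([(u-c['cx'])/f*z,(v-c['cy'])/f*z,z],-1)@T[:3,:3].T+T[:3,3]; P[z==0]=np.nan; return P
E
python3 - <<'E'
from h import *
for n in('top','scene'):
    c=shot(n,n+'1'); print(n,c['vfov'],c['cx'],c['cy'],c['cam_to_world'].round(2).tolist())
print(manip.read_state())
E
```

```text
top 48.466256981039635 325.87192287269545 233.23425334860832 [[0.01, -0.99, 0.16, 356.91], [-1.0, -0.01, -0.02, 134.36], [0.03, -0.16, -0.99, 1279.34], [0.0, 0.0, 0.0, 1.0]]
scene 51.50818155444351 314.1083571326893 244.30732581038305 [[0.7, -0.54, 0.47, -41.24], [-0.71, -0.53, 0.46, -420.81], [0.0, -0.66, -0.75, 1037.97], [0.0, 0.0, 0.0, 1.0]]
{'clock': 0.1, 'joints': array([ 1.18842508e+00,  3.00468097e-01,  1.52148668e+00, -1.90961526e-05,
        1.32069261e+00, -6.66494585e-02]), 'qd': array([-0.00149875, -0.00262884, -0.00263335,  0.00043262, -0.00015025,
       -0.00144247]), 'effort': array([ 2.09513746e-03, -5.32649088e+01, -3.53283405e+01,  7.09009962e-02,
        2.34479288e-02, -5.34061337e-05]), 'eef_pos': array([170.72695345, 522.59775937, 204.92790645]), 'eef_rot': array([-3.14053903e+00, -5.17897543e-05,  2.82587557e+00]), 'wrist_force': array([-0.25595974,  0.90938153, -0.10230044]), 'moment': array([ 0.06027937,  0.01989191, -0.03632271]), 'finger_force': 0.0, 'finger_gap': 93.983920491966}
```

View pics/top1.png

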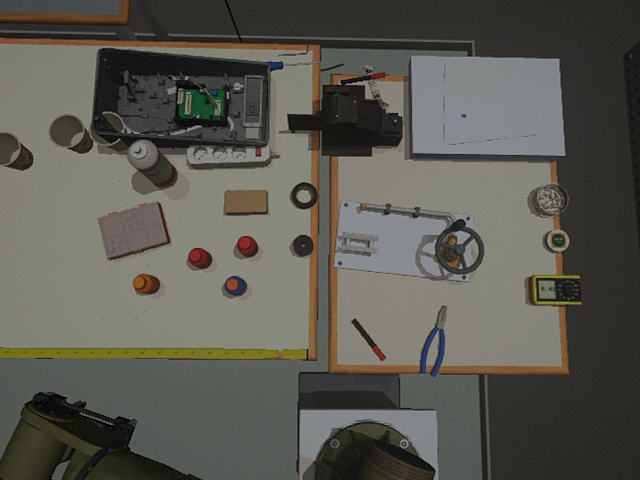

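View pics/scene1.png

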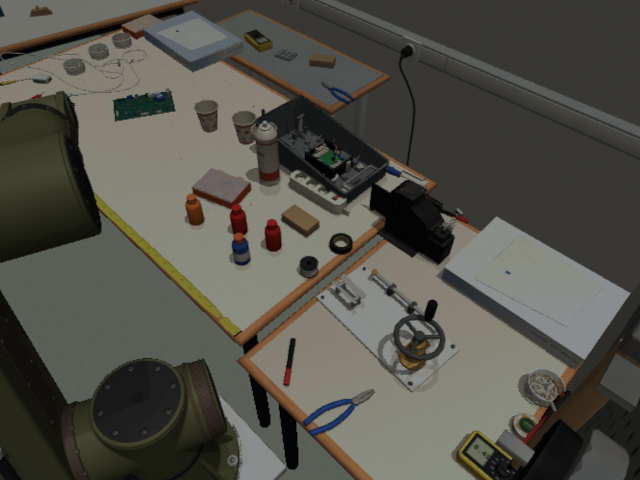

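Candidates for the bottle in the top view are orange (146,284), red (199,257), red (247,245) and blue with an orange cap (235,286). Only the blue one is not an orange or red look-alike, so I take that one. The rig has its cradle at (357,243), the handwheel at about (458,250) and the black handle at (458,226). I'll measure these and confirm the bottle in a crop.

```bash
python3 - <<'E'
from h import *
c=load('top');P=cloud(c);im=c['frame'];s=load('scene')
hsv=cv2.cvtColor(im,cv2.COLOR_RGB2HSV)
def box(u0,u1,v0,v1):
    m=np.zeros((480,640),bool);m[v0:v1,u0:u1]=1;return m
b=box(215,255,268,305)&(P[...,2]>15)
q=P[b];print('bottle n',b.sum(),'z max',np.nanmax(q[:,2]))
t=q[q[:,2]>np.nanmax(q[:,2])-6];print('cap',t.mean(0),np.ptp(t,axis=0))
# all bottles
for n,bb in dict(r1=(185,215,240,275),r2=(232,262,230,260),o=(130,162,270,300)).items():
    q=P[box(*bb)&(P[...,2]>15)];t=q[q[:,2]>np.nanmax(q[:,2])-6];print(n,t.mean(0).round(),len(t))
# plate contour: bright low sat, height ~8
m=(box(325,480,190,295)&(hsv[...,1]<40)&(hsv[...,2]>110)).astype(np.uint8)*255
m=cv2.morphologyEx(m,cv2.MORPH_CLOSE,np.ones((15,15)))
cs=max(cv2.findContours(m,0,2)[0],key=cv2.contourArea)
p=np.array([plane(c,*x[0],8)[:2] for x in cs],np.float32)
r=cv2.minAreaRect(p);print('plate',r,cv2.boxPoints(r).round().tolist())
# cradle
k=box(335,382,228,260)&(P[...,2]>25)&(P[...,2]<80);q=P[k]
print('cradle',len(q),q.mean(0),q.min(0),q.max(0)); print(cv2.minAreaRect(q[:,:2].astype(np.float32)))
k=box(430,490,210,285)&(P[...,2]>95)&(P[...,2]<120);q=P[k];print('wheel',len(q),cv2.minEnclosingCircle(q[:,:2].astype(np.float32)),np.median(q[:,2]))
k=box(430,490,210,285)&(P[...,2]>150);q=P[k];print('handle',len(q),q.mean(0),np.ptp(q,axis=0),q[:,2].max())
A=cv2.resize(im[225:310,120:270],None,fx=3,fy=3,interpolation=2)
B=cv2.resize(im[185:295,330:490],None,fx=3,fy=3,interpolation=2)
h=max(A.shape[0],B.shape[0]);o=np.zeros((A.shape[0]+B.shape[0],480,3),np.uint8);o[:A.shape[0],:450]=A;o[A.shape[0]:]=B
cv2.imwrite('pics/crop1.png',o[:,:,::-1])
E
```

```text
bottle n 339 z max 101.00303351076468
cap [430.8853569  312.84144682  96.76028072] [22.25360614 24.29211113  5.98424335]
r1 [494. 398.  97.] 36
r2 [525. 289.  96.] 45
o [433. 518.  96.] 81
plate ((544.6724853515625, -95.32353210449219), (255.09207153320312, 358.5248107910156), 0.6005706191062927) [[415.0, 83.0], [419.0, -276.0], [674.0, -273.0], [670.0, 85.0]]
cradle 440 [535.65983392  26.3277854   42.0290995 ] [511.58237655 -16.78776113  29.13234707] [558.89757657  68.90768374  53.57772694]
((534.666748046875, 26.183698654174805), (83.98892974853516, 41.6519660949707), 84.31971740722656)
wheel 955 ((514.12939453125, -191.31259155273438), 57.03102111816406) 105.02026631754552
handle 92 [ 560.04518159 -178.09965923  163.84261143] [20.59991682 18.84623377 20.47840263] 170.74769888461947
```

View pics/crop1.png

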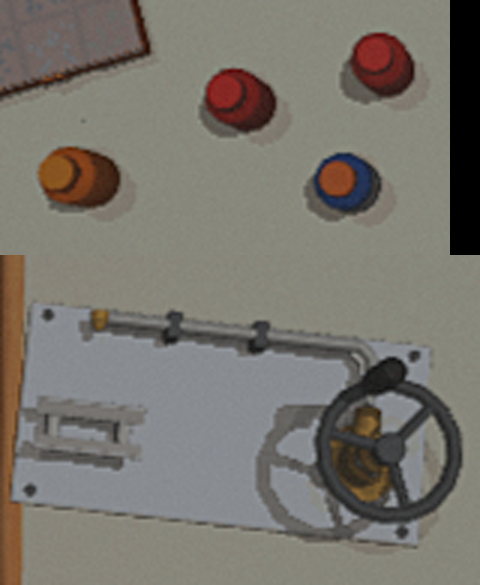

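The crop shows the blue bottle with the orange cap at crop (347,182), standing apart from the two red ones and the orange one. The rig lies with its cradle on the left and the handle at the upper right of the wheel. The measured cradle is 84 x 42 mm, and cradle to wheel is about 218 mm against 220 stated.

Plan: grasp the bottle with the tool tilted 55° from vertical, then turn it 90° about the closing axis so the tool is 35° past vertical.

```bash
cat >> h.py <<'E'
from scipy.spatial.transform import Rotation as Ro
def pose(h_az,tilt,gp):
    """tool z = sin(tilt) h - cos(tilt) zup, closing y = h turned -90deg; gp=grasp point -> TCP,R"""
    a=np.radians(h_az);t=np.radians(tilt);h=np.array([np.cos(a),np.sin(a),0]);z=np.sin(t)*h-np.cos(t)*np.array([0,0,1.])
    y=np.array([np.sin(a),-np.cos(a),0]);R=np.column_stack([np.cross(y,z),y,z]);return np.array(gp)+19*z,R
def row(h_az,tilt,gp,base=None):
    if base is None:
        s=manip.read_state();base=(s['eef_pos'],Ro.from_euler('xyz',s['eef_rot']).as_matrix())
    p,R=pose(h_az,tilt,gp);rv=Ro.from_matrix(R@base[1].T).as_rotvec()/np.pi
    return np.r_[(p-base[0])/500,rv].round(4).tolist()
def st():
    s=manip.read_state();z=Ro.from_euler('xyz',s['eef_rot']).as_matrix();print(s['clock'],'tcp',s['eef_pos'].round(1),'gp',(s['eef_pos']-19*z[:,2]).round(1),'y',z[:,1].round(3),'z',z[:,2].round(3),'j',s['joints'].round(2),'F',s['wrist_force'].round(1),'gap',round(float(s['finger_gap']),1),s['finger_force'])
E
python3 - <<'E'
from h import *
for n,b in(('top',(215,255,268,305)),('scene',(225,255,228,252))):
    c=load(n);hs=cv2.cvtColor(c['frame'],cv2.COLOR_RGB2HSV);m=np.zeros((480,640),bool);m[b[2]:b[3],b[0]:b[1]]=1
    m&=(hs[...,0]<20)&(hs[...,1]>120);v,u=np.nonzero(m);print(n,len(u),u.mean(),v.mean(),plane(c,u.mean(),v.mean(),93 if n=='top' else 88))
az=36;B=[430,312,47]
print('now->down yaw high',row(az,0,[430,312,230]))
print('down->tilt',row(az,55,[430,312,200],pose(az,0,[430,312,230])))
E
```

```text
top 110 232.24545454545455 284.1454545454545 [430.65391932 311.46764301  93.        ]
scene 165 238.8121212121212 234.63636363636363 [437.16807673 320.78811247  88.        ]
now->down yaw high [0.5185, -0.4212, 0.0121, 0.0, -0.0004, -0.6995]
down->tilt [0.0252, 0.0183, -0.0438, 0.1796, -0.2472, 0.0]
```

Call:
servo_tool(
  motion=[
    [[0.2,-0.15,0.1,0,0,-0.2,0],[0.4,-0.3,0.1,0,0,-0.4,0],[0.52,-0.42,0.1,0,0,-0.7,0],[0.52,-0.42,0.1,0,0,-0.7,0],[0.52,-0.42,0.1,0,0,-0.7,0],[0.52,-0.42,0.1,0,0,-0.7,0],[0.52,-0.42,0.1,0,0,-0.7,0],[0.52,-0.42,0.1,0,0,-0.7,0],[0.52,-0.42,0.1,0,0,-0.7,0],[0.52,-0.42,0.1,0,0,-0.7,0]],
  ],
  newtons=30,
)

```text
clock: 1.1
eef_pos: [431.0, 312.4, 255.0]
eef_rot: [-3.141, 0.001, 1.319]
wrist_force: [-1.1, -0.3, -0.4]
finger_gap: 94.2
finger_force: 0.0
```

```bash
python3 - <<'E'
from h import *
st();print(row(36,55,[431,312.5,190]))
E
```

```text
1.1 tcp [431.  312.4 255. ] gp [431.  312.4 274. ] y [ 0.968 -0.249 -0.001] z [-0.001 -0.    -1.   ] j [0.56 0.23 1.5  0.   1.42 0.81] F [-1.1 -0.3 -0.4] gap 94.2 0.0
[0.0252, 0.0185, -0.1519, 0.2575, -0.1753, -0.2025]
```

Call:
servo_tool(
  motion=[
    [[0.025,0.0185,-0.03,0.2575,-0.1753,-0.2025,0],[0.025,0.0185,-0.03,0.2575,-0.1753,-0.2025,0],[0.025,0.0185,-0.03,0.2575,-0.1753,-0.2025,0],[0.025,0.0185,-0.03,0.2575,-0.1753,-0.2025,0],[0.025,0.0185,-0.03,0.2575,-0.1753,-0.2025,0],[0.025,0.0185,-0.03,0.2575,-0.1753,-0.2025,0],[0.025,0.0185,-0.03,0.2575,-0.1753,-0.2025,0],[0.025,0.0185,-0.03,0.2575,-0.1753,-0.2025,0],[0.025,0.0185,-0.03,0.2575,-0.1753,-0.2025,0],[0.025,0.0185,-0.03,0.2575,-0.1753,-0.2025,0]],
  ],
)

```text
clock: 2.1
eef_pos: [443.2, 322.5, 240.6]
eef_rot: [3.129, -0.958, 0.646]
wrist_force: [0.0, 0.2, -0.4]
finger_gap: 93.9
finger_force: 0.0
```

```bash
python3 - <<'E'
from h import *
st();print(row(36,55,[431,312.5,47]))
E
```

```text
2.1 tcp [443.2 322.5 240.6] gp [430.6 313.3 251.5] y [ 0.593 -0.805  0.007] z [ 0.661  0.482 -0.575] j [ 0.52 -0.12  2.18  0.63  0.16  0.87] F [ 0.   0.2 -0.4] gap 93.9 0.0
[0.0008, -0.0017, -0.409, 0.0022, 0.0009, -0.0022]
```

The radial tilt brings joint 5 close to its 0 limit. Turning the tilt plane to the left (azimuth 70°, tilt 60°) keeps joints 4 and 5 inside their ranges and the gripper clear of the red bottles. Release is then at tilt -30°.

```bash
python3 - <<'E'
from h import *
print(row(70,60,[431,312.5,210]))
E
```

```text
[-0.0131, 0.0109, -0.0802, 0.0244, -0.0153, 0.1867]
```

Call:
servo_tool(
  motion=[
    [[-0.013,0.011,-0.05,0.0244,-0.0153,0.1867,0],[-0.013,0.011,-0.08,0.0244,-0.0153,0.1867,0],[-0.013,0.011,-0.08,0.0244,-0.0153,0.1867,0],[-0.013,0.011,-0.08,0.0244,-0.0153,0.1867,0],[-0.013,0.011,-0.08,0.0244,-0.0153,0.1867,0],[-0.013,0.011,-0.08,0.0244,-0.0153,0.1867,0],[-0.013,0.011,-0.08,0.0244,-0.0153,0.1867,0],[-0.013,0.011,-0.08,0.0244,-0.0153,0.1867,0]],
  ],
)

```text
clock: 2.9
eef_pos: [438.1, 326.8, 200.3]
eef_rot: [-3.137, -1.048, 1.217]
wrist_force: [-0.0, 0.3, 0.3]
finger_gap: 94.1
finger_force: 0.0
```

```bash
python3 - <<'E'
from h import *
st();print(row(70,60,[431,312.5,120]),row(70,60,[431,312.5,47]))
E
```

```text
2.9 tcp [438.1 326.8 200.3] gp [432.5 311.3 209.8] y [ 0.94  -0.342 -0.002] z [ 0.296  0.815 -0.499] j [ 0.19  0.1   2.13  1.41  0.85 -0.45] F [-0.   0.3  0.3] gap 94.1 0.0
[-0.0029, 0.0024, -0.1797, -0.0006, -0.0005, 0.0002] [-0.0029, 0.0024, -0.3257, -0.0006, -0.0005, 0.0002]
```

Call:
servo_tool(
  motion=[
    [[-0.003,0.0024,-0.06,0,0,0,0],[-0.003,0.0024,-0.12,0,0,0,0],[-0.003,0.0024,-0.18,0,0,0,0],[-0.003,0.0024,-0.23,0,0,0,0],[-0.003,0.0024,-0.28,0,0,0,0],[-0.003,0.0024,-0.325,0,0,0,0],[-0.003,0.0024,-0.325,0,0,0,0]],
  ],
)

```text
clock: 3.6
eef_pos: [434.2, 329.2, 36.1]
eef_rot: [-3.13, -1.046, 1.211]
wrist_force: [-0.2, -0.3, 0.5]
finger_gap: 93.9
finger_force: 0.0
```

```bash
python3 - <<'E'
from h import *
st();shot('wrist','w1')
E
```

```text
3.6 tcp [434.2 329.2  36.1] gp [428.6 313.7  45.6] y [ 0.939 -0.343 -0.006] z [ 0.295  0.814 -0.501] j [ 0.2   0.51  2.17  1.81  0.87 -1.05] F [-0.2 -0.3  0.5] gap 93.9 0.0
```

View pics/w1.png

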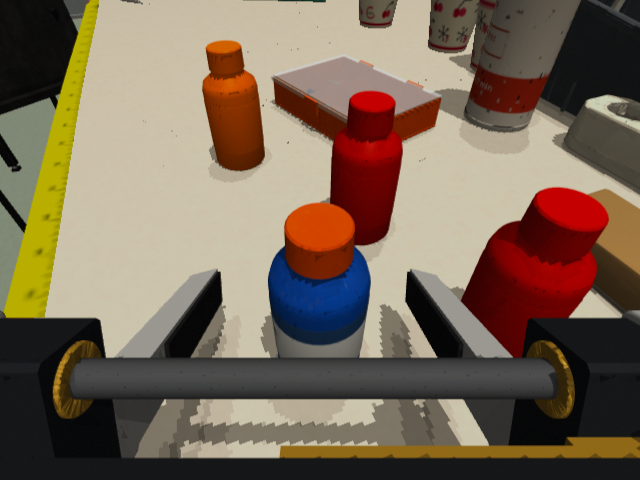

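The wrist view shows the blue bottle with the orange cap (320,280) centred between the open fingers, with the red bottles clear of them. I'm closing now.

Call:
servo_tool(
  motion=[
    [[0,0,0,0,0,0,0.7],[0,0,0,0,0,0,0.7],[0,0,0,0,0,0,0.7],[0,0,0,0,0,0,0.7],[0,0,0,0,0,0,0.7],[0,0,0,0,0,0,0.7],[0,0,0,0,0,0,0.7],[0,0,0,0,0,0,0.7]],
  ],
  newtons=30,
)

```text
clock: 4.45
eef_pos: [435.4, 328.7, 38.0]
eef_rot: [-3.138, -1.05, 1.216]
wrist_force: [-0.1, -0.0, 1.6]
finger_gap: 41.7
finger_force: 29.9
```

```bash
python3 - <<'E'
from h import *
st();s=manip.read_state();b=pose(70,60,[431,312.5,200])
print(row(70,60,[431,312.5,200]));print(row(77,15,[470,200,260],b)); print(row(84.4,-30,[535,26,170],pose(77,15,[470,200,260])))
E
```

```text
4.45 tcp [435.4 328.7  38. ] gp [429.7 313.3  47.5] y [ 0.939 -0.345 -0.002] z [ 0.299  0.814 -0.498] j [ 0.2   0.51  2.17  1.81  0.87 -1.05] F [-0.1 -0.   1.6] gap 41.7 29.914060296728167
[0.0024, -0.0016, 0.305, -0.0009, -0.0002, 0.0011]
[0.069, -0.2463, 0.1023, -0.2398, 0.071, 0.0369]
[0.1259, -0.3765, -0.1762, -0.2469, 0.0404, 0.039]
```

Call:
servo_tool(
  motion=[
    [[0,0,0.08,0,0,0,0.7],[0,0,0.16,0,0,0,0.7],[0,0,0.24,0,0,0,0.7],[0,0,0.3,0,0,0,0.7],[0.02,-0.06,0.33,-0.048,0.014,0.007,0.7],[0.04,-0.12,0.36,-0.096,0.028,0.015,0.7],[0.06,-0.18,0.39,-0.144,0.042,0.022,0.7],[0.07,-0.22,0.41,-0.192,0.056,0.03,0.7],[0.07,-0.248,0.41,-0.24,0.071,0.037,0.7],[0.07,-0.248,0.41,-0.24,0.071,0.037,0.7]],
  ],
)

```text
clock: 5.45
eef_pos: [471.2, 202.6, 244.0]
eef_rot: [3.138, -0.263, 1.338]
wrist_force: [-0.1, -0.4, -2.3]
finger_gap: 41.6
finger_force: 29.9
```

```bash
python3 - <<'E'
from h import *
st();print(row(84.4,-30,[535,26,170]))
E
```

```text
5.45 tcp [471.2 202.6 244. ] gp [470.  197.8 262.3] y [ 0.973 -0.232  0.004] z [ 0.064  0.252 -0.966] j [0.21 0.1  1.69 0.25 1.24 0.38] F [-0.1 -0.4 -2.3] gap 41.6 29.91449863707203
[0.1258, -0.372, -0.1809, -0.2469, 0.0425, 0.0406]
```

Call:
servo_tool(
  motion=[
    [[0.025,-0.074,0,-0.05,0.008,0.008,0.7],[0.05,-0.148,0,-0.1,0.016,0.016,0.7],[0.075,-0.222,-0.05,-0.15,0.025,0.024,0.7],[0.1,-0.296,-0.1,-0.2,0.034,0.032,0.7],[0.126,-0.372,-0.15,-0.247,0.0425,0.0406,0.7],[0.126,-0.372,-0.18,-0.247,0.0425,0.0406,0.7],[0.126,-0.372,-0.18,-0.247,0.0425,0.0406,0.7],[0.126,-0.372,-0.18,-0.247,0.0425,0.0406,0.7]],
  ],
)

```text
clock: 6.25
eef_pos: [533.3, 19.2, 153.2]
eef_rot: [-3.137, 0.516, 1.476]
wrist_force: [-0.4, -0.0, -1.2]
finger_gap: 41.9
finger_force: 29.9
```

```bash
python3 - <<'E'
from h import *
st();print(row(84.4,-30,[535,26,66]))
c=shot('top');P=cloud(c)
sc=shot('scene')
o=np.vstack([cv2.resize(c['frame'][180:300,320:500],None,fx=3,fy=2.5),cv2.resize(sc['frame'][240:400,300:480],None,fx=3,fy=1.8)]);cv2.imwrite('pics/c2.png',o[:,:,::-1])
E
```

```text
6.25 tcp [533.3  19.2 153.2] gp [534.3  28.5 169.8] y [ 0.995 -0.097 -0.004] z [-0.051 -0.491 -0.87 ] j [ 0.21  0.42  1.57 -0.5   1.35  0.46] F [-0.4 -0.  -1.2] gap 41.9 29.918807816602566
[0.0015, -0.0052, -0.2074, -0.0025, -0.0011, -0.0002]
```

View pics/c2.png

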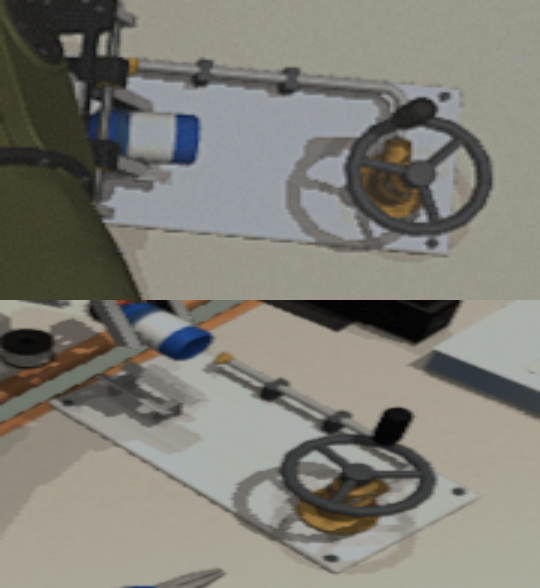

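The bottle is held level over the cradle, along the trough, with its foot towards the wheel (top half of the crop, about (160,137)). Next I lower it.

Call:
servo_tool(
  motion=[
    [[0.001,-0.005,-0.06,-0.0025,-0.001,0,0.7],[0.001,-0.005,-0.12,-0.0025,-0.001,0,0.7],[0.001,-0.005,-0.17,-0.0025,-0.001,0,0.7],[0.001,-0.005,-0.2,-0.0025,-0.001,0,0.7],[0.001,-0.005,-0.208,-0.0025,-0.001,0,0.7],[0.001,-0.005,-0.21,-0.0025,-0.001,0,0.7],[0.001,-0.005,-0.212,-0.0025,-0.001,0,0.7]],
  ],
)

```text
clock: 7.05
eef_pos: [534.1, 16.3, 48.2]
eef_rot: [3.14, 0.525, 1.473]
wrist_force: [-3.1, 0.5, 1.7]
finger_gap: 41.4
finger_force: 29.9
```

```bash
python3 - <<'E'
from h import *
st();print(row(84.4,-30,[535,26,62]))
E
```

```text
7.05 tcp [534.1  16.3  48.2] gp [535.   25.8  64.6] y [ 0.995 -0.097  0.001] z [-0.048 -0.499 -0.865] j [ 0.21  0.57  1.63 -0.55  1.17  0.58] F [-3.1  0.5  1.7] gap 41.4 29.92417623993788
[-0.0001, 0.0005, -0.0052, 0.0004, 0.0003, -0.0001]
```

Call:
servo_tool(
  motion=[
    [[-0.003,0,-0.002,0,0,0,0.7],[-0.003,0,-0.004,0,0,0,0.7],[-0.003,0,-0.004,0,0,0,0.7]],
  ],
)

```text
clock: 7.35
eef_pos: [533.6, 16.5, 46.0]
eef_rot: [3.138, 0.524, 1.473]
wrist_force: [5.9, 0.1, 2.8]
finger_gap: 41.7
finger_force: 29.9
```

Call:
servo_tool(
  motion=[
    [[0.002,0,0,0,0,0,0.7],[0.002,0,0,0,0,0,0.3],[0.002,0,0,0,0,0,0],[0.002,0,0,0,0,0,0],[0.002,0,0,0,0,0,0],[0.002,0,0,0,0,0,0],[0.002,0,0,0,0,0,0],[0.002,0,0,0,0,0,0]],
  ],
)

```text
clock: 8.15
eef_pos: [533.3, 16.2, 44.9]
eef_rot: [-3.141, 0.525, 1.474]
wrist_force: [-0.2, -0.5, -0.2]
finger_gap: 92.6
finger_force: 0.0
```

Call:
servo_tool(
  motion=[
    [[0,0,0.04,0,0,0,0],[0,0.01,0.1,0,0,0,0],[0,0.01,0.18,0,0,0,0],[0,0.01,0.27,0,0,0,0],[0,0.01,0.36,0,0,0,0],[0,0.01,0.4,0,0,0,0]],
  ],
)

```text
clock: 8.75
eef_pos: [534.0, 21.4, 249.2]
eef_rot: [3.136, 0.524, 1.471]
wrist_force: [0.3, -0.3, -0.9]
finger_gap: 94.2
finger_force: 0.0
```

```bash
python3 - <<'E'
from h import *
st();print(row(95,0,[560,-178,262]))
w=shot('wrist','w2')
E
```

```text
8.75 tcp [534.   21.4 249.2] gp [534.8  30.8 265.7] y [ 0.995 -0.097  0.005] z [-0.044 -0.498 -0.866] j [ 0.21  0.33  1.46 -0.5   1.53  0.38] F [ 0.3 -0.3 -0.9] gap 94.2 0.0
[0.052, -0.3988, -0.0125, 0.1669, 0.0008, 0.0577]
```

View pics/w2.png

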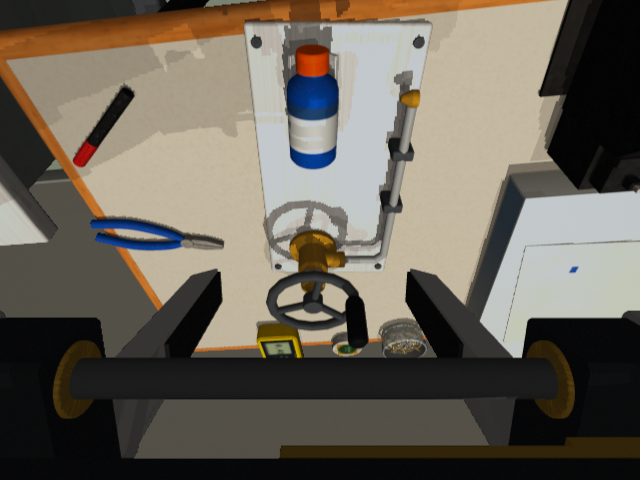

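The bottle lies in the cradle in the wrist view, cap at (312,60) and foot at (312,160). The handle is at (357,320). I move above the handle and refine the wheel axis.

Call:
servo_tool(
  motion=[
    [[0.01,-0.08,0,0.04,0,0.01,0],[0.02,-0.16,0,0.08,0,0.02,0],[0.03,-0.24,0,0.12,0,0.03,0],[0.04,-0.32,0,0.16,0,0.05,0],[0.05,-0.4,-0.012,0.167,0,0.058,0],[0.052,-0.4,-0.012,0.167,0,0.058,0],[0.052,-0.4,-0.012,0.167,0,0.058,0]],
  ],
)

```text
clock: 9.5
eef_pos: [559.0, -179.5, 238.1]
eef_rot: [-3.138, 0.001, 1.658]
wrist_force: [-0.6, -0.1, 0.2]
finger_gap: 93.9
finger_force: 0.0
```

```bash
python3 - <<'E'
from h import *
from scipy.optimize import least_squares
st()
w=shot('wrist');P=cloud(w)
k=(P[...,2]>150)&(P[...,2]<175)&(np.hypot(P[...,0]-560,P[...,1]+178)<30);q=P[k];print('handle wrist',len(q),q.mean(0),np.ptp(q,axis=0))
k=(P[...,2]>160)&(P[...,2]<175)&(np.hypot(P[...,0]-560,P[...,1]+178)<30);q=P[k];print('top face',len(q),q.mean(0),(q.max(0)+q.min(0))/2)
for n,P in(('wrist',P),('top',cloud(np.load('top.npz')))):
    d=np.hypot(P[...,0]-514,P[...,1]+192);k=(P[...,2]>95)&(P[...,2]<118)&(d>35)&(d<62)&(np.hypot(P[...,0]-560,P[...,1]+178)>20);q=P[k]
    f=least_squares(lambda p:np.hypot(q[:,0]-p[0],q[:,1]-p[1])-p[2],[514,-192,47],loss='soft_l1').x;print(n,len(q),f)
c=shot('top');P=cloud(c);k=(P[...,2]>50)&(P[...,2]<100)&(np.abs(P[...,0]-535)<40)&(np.abs(P[...,1]-26)<70);q=P[k];print('bottle',len(q),q.min(0),q.max(0),np.percentile(q,98,axis=0),np.median(q[q[:,2]>78],axis=0),cv2.minAreaRect(q[:,:2].astype(np.float32)))
E
```

```text
9.5 tcp [ 559.  -179.5  238.1] gp [ 559.1 -179.5  257.1] y [ 0.996  0.088 -0.003] z [-0.003 -0.001 -1.   ] j [-0.37  0.36  1.36 -0.    1.42 -0.46] F [-0.6 -0.1  0.2] gap 93.9 0.0
handle wrist 804 [ 561.0915444  -178.80030525  164.54081076] [20.98558081 21.28425981 18.78667383]
top face 717 [ 561.12653537 -179.58725806  165.67838519] [ 561.24644398 -180.7685396   164.42986427]
wrist 4242 [ 513.6976464  -191.91472524   48.39046272]
top 690 [ 512.14488003 -191.28177757   48.9612166 ]
bottle 711 [510.06927714 -19.53070244  50.04117748] [555.81409886  76.91613317  86.083425  ] [552.79791472  74.52337105  84.32848806] [532.630837    18.07913838  80.22109355] ((534.2149658203125, 28.935457229614258), (95.90294647216797, 42.97686767578125), 84.89518737792969)
```

Call:
servo_tool(
  motion=[
    [[0.004,-0.001,-0.06,0,0,0,0],[0.004,-0.001,-0.12,0,0,0,0],[0.004,-0.001,-0.18,0,0,0,0],[0.004,-0.001,-0.22,0,0,0,0],[0.004,-0.001,-0.23,0,0,0,0],[0.004,-0.001,-0.23,0,0,0,0.9]],
  ],
  newtons=45,
)

```text
clock: 10.2
eef_pos: [561.5, -178.2, 124.1]
eef_rot: [-3.139, 0.001, 1.662]
wrist_force: [0.2, -0.0, 0.4]
finger_gap: 88.8
finger_force: 0.0
```

Call:
servo_tool(
  motion=[
    [[0,0,0,0,0,0,0.9],[0,0,0,0,0,0,0.9],[0,0,0,0,0,0,0.9],[0,0,0,0,0,0,0.9],[0,0,0,0,0,0,0.9],[0,0,0,0,0,0,0.9],[0,0,0,0,0,0,0.9],[0,0,0,0,0,0,0.9]],
  ],
)

```text
clock: 11.0
eef_pos: [561.3, -179.3, 123.9]
eef_rot: [-3.14, 0.001, 1.661]
wrist_force: [0.3, 0.4, 0.0]
finger_gap: 25.3
finger_force: 0.0
```

```bash
cat >> h.py <<'E'
AX=np.array([513.5,-191.9])
def arc(deg0,deg1,step,r=50):
    """waypoint shifts from the present commanded point on the circle at deg0"""
    n=int(round(abs(deg1-deg0)/step));a=np.radians(np.linspace(deg0,deg1,n+1));p=r*np.c_[np.cos(a),np.sin(a)];return ((p[1:]-p[0])/500).round(3).tolist()
def ang():
    s=manip.read_state();d=s['eef_pos'][:2]-AX;st();print('r',np.hypot(*d).round(1),'deg',np.degrees(np.arctan2(d[1],d[0])).round(1))
E
python3 - <<'E'
from h import *
ang();print(arc(14.2,-65.8,16))
E
```

```text
11.0 tcp [ 561.3 -179.3  123.9] gp [ 561.3 -179.2  142.9] y [ 0.996  0.09  -0.002] z [-0.002 -0.001 -1.   ] j [-0.37  0.46  1.49 -0.    1.19 -0.46] F [0.3 0.4 0. ] gap 25.3 0.0
r 49.4 deg 14.8
[[0.003, -0.028], [-0.002, -0.055], [-0.014, -0.08], [-0.032, -0.101], [-0.056, -0.116]]
```

Close the last few millimetres, then turn a first clockwise test arc.

Call:
servo_tool(
  motion=[
    [[0,0,0,0,0,0,0.9],[0,0,0,0,0,0,0.9],[0,0,0,0,0,0,0.9],[0.003,-0.028,0,0,0,0,0.9],[-0.002,-0.055,0,0,0,0,0.9],[-0.014,-0.08,0,0,0,0,0.9],[-0.032,-0.101,0,0,0,0,0.9],[-0.056,-0.116,0,0,0,0,0.9],[-0.056,-0.116,0,0,0,0,0.9]],
  ],
)

```text
clock: 11.9
eef_pos: [531.5, -238.3, 124.0]
eef_rot: [-3.139, 0.001, 1.659]
wrist_force: [-3.7, 1.2, 0.5]
finger_gap: 21.7
finger_force: 45.0
```

```bash
python3 - <<'E'
from h import *
ang();print(arc(-65.8,-165.8,20))
E
```

```text
11.9 tcp [ 531.5 -238.3  124. ] gp [ 531.6 -238.3  143. ] y [ 0.996  0.088 -0.003] z [-0.003 -0.001 -1.   ] j [-0.48  0.45  1.51 -0.    1.18 -0.57] F [-3.7  1.2  0.5] gap 21.7 44.99988282099366
r 49.8 deg -68.8
[[-0.034, -0.009], [-0.068, -0.005], [-0.099, 0.01], [-0.124, 0.035], [-0.138, 0.067]]
```

Call:
servo_tool(
  motion=[
    [[-0.034,-0.009,0,0,0,0,0.9],[-0.068,-0.005,0,0,0,0,0.9],[-0.099,0.01,0,0,0,0,0.9],[-0.124,0.035,0,0,0,0,0.9],[-0.138,0.067,0,0,0,0,0.9],[-0.138,0.067,0,0,0,0,0.9]],
  ],
)

```text
clock: 12.5
eef_pos: [463.7, -202.8, 124.0]
eef_rot: [-3.141, 0.001, 1.661]
wrist_force: [2.7, 3.3, -3.0]
finger_gap: 21.1
finger_force: 45.0
```

```bash
python3 - <<'E'
from h import *
ang();print(arc(-168,-191,4))
E
```

```text
12.5 tcp [ 463.7 -202.8  124. ] gp [ 463.7 -202.7  143. ] y [ 0.996  0.09  -0.001] z [-0.001 -0.001 -1.   ] j [-0.48  0.29  1.74 -0.    1.12 -0.57] F [ 2.7  3.3 -3. ] gap 21.1 44.99919293448329
r 51.0 deg -167.7
[[-0.001, 0.007], [-0.002, 0.013], [-0.002, 0.02], [-0.002, 0.027], [-0.001, 0.033], [-0.0, 0.04]]
```

Call:
servo_tool(
  motion=[
    [[-0.001,0.01,0,0,0,0,0.9],[-0.001,0.02,0,0,0,0,0.9],[-0.001,0.027,0,0,0,0,0.9],[-0.001,0.033,0,0,0,0,0.9],[0,0.036,0,0,0,0,0.9],[0,0.036,0,0,0,0,0.9],[0,0.036,0,0,0,0,0.9]],
  ],
)

```text
clock: 13.2
eef_pos: [463.0, -186.8, 123.9]
eef_rot: [-3.137, 0.003, 1.66]
wrist_force: [-9.2, -7.0, 2.9]
finger_gap: 20.8
finger_force: 45.0
```

```bash
python3 - <<'E'
from h import *
ang()
E
```

```text
13.2 tcp [ 463.  -186.8  123.9] gp [ 463.1 -186.8  142.9] y [ 0.996  0.089 -0.005] z [-0.004 -0.003 -1.   ] j [-0.45  0.28  1.75 -0.01  1.11 -0.54] F [-9.2 -7.   2.9] gap 20.8 45.00069611007348
r 50.7 deg 174.3
```

Call:
servo_tool(
  motion=[
    [[0.003,0.006,0,0,0,0,0.9],[0.003,0.01,0,0,0,0,0.9],[0.003,0.01,0,0,0,0,0.9],[0.003,0.01,0,0,0,0,0.9]],
  ],
)

```text
clock: 13.6
eef_pos: [463.2, -185.7, 123.9]
eef_rot: [-3.134, 0.009, 1.659]
wrist_force: [-20.7, -39.6, 1.3]
finger_gap: 21.2
finger_force: 45.0
```

```bash
python3 - <<'E'
from h import *
ang();print('b',arc(172,272,20))
print(arc(272,472,20));print(arc(472,672,20));print(arc(672,852,20))
E
```

```text
13.6 tcp [ 463.2 -185.7  123.9] gp [ 463.3 -185.6  142.9] y [ 0.996  0.088 -0.007] z [-0.007 -0.01  -1.   ] j [-0.45  0.28  1.75 -0.01  1.11 -0.53] F [-20.7 -39.6   1.3] gap 21.2 45.00086210982886
r 50.7 deg 173.0
b [[0.001, -0.035], [0.014, -0.067], [0.037, -0.093], [0.068, -0.109], [0.103, -0.114]]
[[0.034, 0.007], [0.063, 0.026], [0.085, 0.053], [0.096, 0.086], [0.094, 0.121], [0.081, 0.153], [0.058, 0.179], [0.027, 0.195], [-0.007, 0.2], [-0.041, 0.193]]
[[-0.029, -0.018], [-0.051, -0.046], [-0.062, -0.079], [-0.06, -0.114], [-0.047, -0.146], [-0.024, -0.172], [0.007, -0.188], [0.041, -0.193], [0.075, -0.185], [0.104, -0.167]]
[[0.021, 0.027], [0.032, 0.06], [0.031, 0.095], [0.018, 0.127], [-0.005, 0.153], [-0.036, 0.169], [-0.07, 0.174], [-0.104, 0.167], [-0.134, 0.149]]
```

The force rising to 40 N with no further travel confirms the stop, at TCP angle of about 174°. Now two turns back, counter-clockwise.

```bash
python3 - <<'E'
from h import *
A=np.array([512.9,-191.7]);w=lambda d:A+50*np.array([np.cos(np.radians(d)),np.sin(np.radians(d))])
b=np.array([465.8,-180.7]);d=174.4
for k in(9,9,9,9):
    L=[];
    for i in range(k): d+=20;L.append(((w(d)-b)/500).round(3).tolist())
    print(d,L);b=w(d)
E
```

```text
354.4 [[-0.003, -0.047], [0.012, -0.078], [0.036, -0.103], [0.067, -0.118], [0.102, -0.122], [0.136, -0.113], [0.164, -0.093], [0.184, -0.065], [0.194, -0.032]]
534.4 [[-0.003, 0.035], [-0.017, 0.066], [-0.041, 0.091], [-0.073, 0.106], [-0.107, 0.109], [-0.141, 0.101], [-0.169, 0.081], [-0.19, 0.053], [-0.199, 0.02]]
714.4 [[0.003, -0.035], [0.017, -0.066], [0.041, -0.091], [0.073, -0.106], [0.107, -0.109], [0.141, -0.101], [0.169, -0.081], [0.19, -0.053], [0.199, -0.02]]
894.4 [[-0.003, 0.035], [-0.017, 0.066], [-0.041, 0.091], [-0.073, 0.106], [-0.107, 0.109], [-0.141, 0.101], [-0.169, 0.081], [-0.19, 0.053], [-0.199, 0.02]]
```

Call:
servo_tool(
  motion=[
    [[-0.001,-0.02,0,0,0,0,0.9],[-0.003,-0.047,0,0,0,0,0.9],[0.012,-0.078,0,0,0,0,0.9],[0.036,-0.103,0,0,0,0,0.9],[0.067,-0.118,0,0,0,0,0.9],[0.102,-0.122,0,0,0,0,0.9],[0.136,-0.113,0,0,0,0,0.9],[0.164,-0.093,0,0,0,0,0.9],[0.184,-0.065,0,0,0,0,0.9],[0.194,-0.032,0,0,0,0,0.9]],
  ],
)

```text
clock: 14.6
eef_pos: [562.6, -196.6, 123.8]
eef_rot: [-3.138, 0.002, 1.66]
wrist_force: [-18.2, -2.6, 8.3]
finger_gap: 21.2
finger_force: 45.0
```

```bash
python3 - <<'E'
from h import *
ang()
E
```

```text
14.6 tcp [ 562.6 -196.6  123.8] gp [ 562.7 -196.5  142.8] y [ 0.996  0.089 -0.004] z [-0.003 -0.002 -1.   ] j [-0.4   0.48  1.47 -0.    1.19 -0.48] F [-18.2  -2.6   8.3] gap 21.2 45.00762150673836
r 49.4 deg -5.4
```

Call:
servo_tool(
  motion=[
    [[-0.005,0.035,0,0,0,0,0.9],[-0.019,0.066,0,0,0,0,0.9],[-0.043,0.091,0,0,0,0,0.9],[-0.074,0.106,0,0,0,0,0.9],[-0.108,0.109,0,0,0,0,0.9],[-0.142,0.101,0,0,0,0,0.9],[-0.17,0.081,0,0,0,0,0.9],[-0.19,0.053,0,0,0,0,0.9],[-0.199,0.02,0,0,0,0,0.9]],
  ],
)

```text
clock: 15.5
eef_pos: [462.7, -186.2, 124.0]
eef_rot: [-3.14, 0.001, 1.661]
wrist_force: [11.7, 2.2, -6.9]
finger_gap: 21.2
finger_force: 45.0
```

```bash
python3 - <<'E'
from h import *
ang()
E
```

```text
15.5 tcp [ 462.7 -186.2  124. ] gp [ 462.7 -186.2  143. ] y [ 0.996  0.09  -0.001] z [-0.001 -0.001 -1.   ] j [-0.46  0.27  1.76 -0.    1.11 -0.55] F [11.7  2.2 -6.9] gap 21.2 45.0025123161322
r 51.1 deg 173.6
```

Call:
servo_tool(
  motion=[
    [[0.005,-0.035,0,0,0,0,0.9],[0.018,-0.066,0,0,0,0,0.9],[0.041,-0.091,0,0,0,0,0.9],[0.072,-0.105,0,0,0,0,0.9],[0.105,-0.108,0,0,0,0,0.9],[0.138,-0.1,0,0,0,0,0.9],[0.165,-0.081,0,0,0,0,0.9],[0.185,-0.053,0,0,0,0,0.9],[0.194,-0.02,0,0,0,0,0.9]],
  ],
)

```text
clock: 16.4
eef_pos: [562.2, -197.1, 124.0]
eef_rot: [3.14, 0.004, 1.66]
wrist_force: [4.1, -4.6, -3.0]
finger_gap: 21.1
finger_force: 45.0
```

Call:
servo_tool(
  motion=[
    [[-0.003,0.035,0,0,0,0,0.9],[-0.017,0.066,0,0,0,0,0.9],[-0.04,0.09,0,0,0,0,0.9],[-0.071,0.105,0,0,0,0,0.9],[-0.104,0.108,0,0,0,0,0.9],[-0.137,0.1,0,0,0,0,0.9],[-0.164,0.081,0,0,0,0,0.9],[-0.183,0.053,0,0,0,0,0.9],[-0.192,0.021,0,0,0,0,0.9],[-0.192,0.021,0,0,0,0,0.9]],
  ],
)

```text
clock: 17.4
eef_pos: [462.9, -187.3, 123.9]
eef_rot: [-3.138, 0.001, 1.659]
wrist_force: [-9.2, -2.0, 5.1]
finger_gap: 21.4
finger_force: 45.0
```

```bash
python3 - <<'E'
from h import *
ang()
c=shot('top');P=cloud(c);k=(P[...,2]>50)&(P[...,2]<100)&(np.abs(P[...,0]-535)<40)&(np.abs(P[...,1]-26)<70);q=P[k];print('bottle',len(q),np.percentile(q[:,2],98),cv2.minAreaRect(q[:,:2].astype(np.float32)))
cv2.imwrite('pics/t3.png',c['frame'][:,:,::-1])
E
```

```text
17.4 tcp [ 462.9 -187.3  123.9] gp [ 463.  -187.3  142.9] y [ 0.996  0.088 -0.004] z [-0.004 -0.001 -1.   ] j [-0.46  0.28  1.75 -0.    1.12 -0.54] F [-9.2 -2.   5.1] gap 21.4 45.001408411189914
r 50.8 deg 174.8
bottle 711 83.98371196265089 ((534.3873901367188, 28.821147918701172), (95.94660186767578, 43.46393585205078), 84.3538818359375)
```

View pics/t3.png

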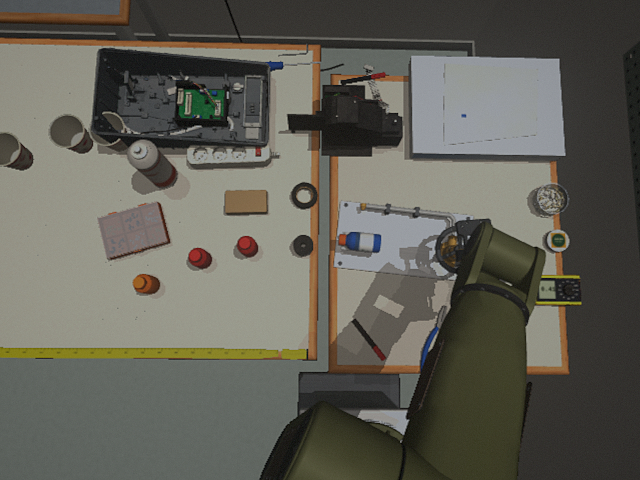

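The bottle lies in the cradle at (360,242), the bystanders have not moved, and the hand is on the handle at 174.8° against 174.3° at the stop, two turns on. I let it settle, then hand in.

Call:
servo_tool(
  motion=[
    [[0,0,0,0,0,0,0.9],[0,0,0,0,0,0,0.9],[0,0,0,0,0,0,0.9],[0,0,0,0,0,0,0.9],[0,0,0,0,0,0,0.9]],
  ],
)

```text
clock: 17.95
eef_pos: [463.1, -186.1, 123.9]
eef_rot: [-3.137, 0.001, 1.661]
wrist_force: [-11.0, -1.3, 6.1]
finger_gap: 21.6
finger_force: 45.0
```

```bash
python3 - <<'E'
from h import *
ang();print(manip.sign_off())
E
```

```text
17.95 tcp [ 463.1 -186.1  123.9] gp [ 463.2 -186.1  142.9] y [ 0.996  0.09  -0.005] z [-0.005 -0.001 -1.   ] j [-0.45  0.28  1.75 -0.    1.12 -0.54] F [-11.   -1.3   6.1] gap 21.6 45.00172839775132
r 50.7 deg 173.5
the job is handed in; nothing more can be done
None
```

I handed the job in at about 18 s: the bottle lies in the cradle, and the valve was closed to its stop and backed off two turns, with the gripper still holding the handle at 45 N; sign-off returned no verdict.

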